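# Load the analyser cassette in rack order

### The job

Load the grey analyser cassette with the four white sample vials from the storage rack, keeping their order counted from the black ends: the sample nearest the rack's black end goes into the pocket next to the cassette's black head, the next one into the next pocket, and so on. Set each vial down upright on its pocket's floor, not dropped, and leave the amber duplicates standing undisturbed in the rack.

Things in the scene. Friction and masses are not known exactly. Their poses are not given: they have to be found in the camera images.
- sample_red: Sample vial: white plastic body, plain red screw cap (whole cap top red). Upright, 75 mm tall; body 24 mm diameter to 51 mm height, then a neck, cap 26 mm diameter from 58 to 75 mm. 30 to 65 g. Origin: centre of its underside, z up. Starts in one of the four places of the rack's sample row. Grip its cap from above.
- sample_yellow: Sample vial: white plastic body, plain yellow screw cap (whole cap top yellow). Upright, 75 mm tall; body 24 mm diameter to 51 mm height, then a neck, cap 26 mm diameter from 58 to 75 mm. 30 to 65 g. Origin: centre of its underside, z up. Starts in one of the four places of the rack's sample row. Grip its cap from above.
- sample_green: Sample vial: white plastic body, plain green screw cap (whole cap top green). Upright, 75 mm tall; body 24 mm diameter to 51 mm height, then a neck, cap 26 mm diameter from 58 to 75 mm. 30 to 65 g. Origin: centre of its underside, z up. Starts in one of the four places of the rack's sample row. Grip its cap from above.
- sample_blue: Sample vial: white plastic body, plain blue screw cap (whole cap top blue). Upright, 75 mm tall; body 24 mm diameter to 51 mm height, then a neck, cap 26 mm diameter from 58 to 75 mm. 30 to 65 g. Origin: centre of its underside, z up. Starts in one of the four places of the rack's sample row. Grip its cap from above.
- duplicate_red: Retained duplicate of the red sample: amber glass vial, black cap with a 17 mm red disc on top. Same size as the samples, 60 g, loose. Origin: centre of its underside. Stands in the rack's other row, 66 mm beside the red sample's starting place; stays there.
- duplicate_yellow: Retained duplicate of the yellow sample: amber glass vial, black cap with a 17 mm yellow disc on top. Same size as the samples, 60 g, loose. Origin: centre of its underside. Stands in the rack's other row, 66 mm beside the yellow sample's starting place; stays there.
- duplicate_green: Retained duplicate of the green sample: amber glass vial, black cap with a 17 mm green disc on top. Same size as the samples, 60 g, loose. Origin: centre of its underside. Stands in the rack's other row, 66 mm beside the green sample's starting place; stays there.
- duplicate_blue: Retained duplicate of the blue sample: amber glass vial, black cap with a 17 mm blue disc on top. Same size as the samples, 60 g, loose. Origin: centre of its underside. Stands in the rack's other row, 66 mm beside the blue sample's starting place; stays there.
- rack: White fixed storage rack, 215 x 124 mm, two rows of four 30 mm holes; its -x end plate is black. Origin: under its middle, on the bench; x along the rows, away from the black end. Holes at x = -69, -23, 23, 69 mm; samples at y = -33, duplicates at y = +33 mm. Vial floor 5 mm, top plate 40 mm, end plates 56 mm above bench. Gaps between caps: 20 mm in a row, 40 mm across: close the fingers along y.
- cassette: Light grey fixed cassette, 188 x 50 mm, one row of four open square pockets, empty at the start; black head (30 mm long, 41 mm high) at its +x end. Origin: on the bench under the middle of the row; x along the row, to the black head. Pocket centres at x = 69, 23, -23, -69 mm (from the black head), y = 0; 42 mm square inside, floor 4 mm and wall tops 36 mm above the bench, walls 4 mm thick.

How it is judged:
At the end, for the whole second after the job is handed in: Each sample is released in the pocket whose number from the black head equals its starting place from the rack's black end (beside its duplicate): within 13 mm of the centre, underside within 6 mm of the floor, within 0.15 rad of upright, at rest; duplicates still in their holes (((x of duplicate_red in the frame of rack between -0.081 and -0.057 m and x of sample_red in the frame of cassette between 0.056 and 0.082 m) or (x of duplicate_red in the frame of rack between -0.035 and -0.011 m and x of sample_red in the frame of cassette between 0.01 and 0.036 m) or (x of duplicate_red in the frame of rack between 0.011 and 0.035 m and x of sample_red in the frame of cassette between -0.036 and -0.01 m) or (x of duplicate_red in the frame of rack between 0.057 and 0.081 m and x of sample_red in the frame of cassette between -0.082 and -0.056 m)) and y of sample_red in the frame of cassette between -0.013 and 0.013 m and z of sample_red in the frame of cassette between -0.002 and 0.01 m and angle between each of sample_red, sample_yellow, sample_green, sample_blue's own z axis and vertical below 0.15 rad and linear speed of each of sample_red, sample_yellow, sample_green, sample_blue below 0.02 m/s and y of duplicate_red in the frame of rack between 0.021 and 0.045 m and z of each of duplicate_red, duplicate_yellow, duplicate_green, duplicate_blue in the frame of rack below 0.012 m and angle between each of duplicate_red, duplicate_yellow, duplicate_green, duplicate_blue's own z axis and vertical below 0.25 rad and ((x of duplicate_yellow in the frame of rack between -0.081 and -0.057 m and x of sample_yellow in the frame of cassette between 0.056 and 0.082 m) or (x of duplicate_yellow in the frame of rack between -0.035 and -0.011 m and x of sample_yellow in the frame of cassette between 0.01 and 0.036 m) or (x of duplicate_yellow in the frame of rack between 0.011 and 0.035 m and x of sample_yellow in the frame of cassette between -0.036 and -0.01 m) or (x of duplicate_yellow in the frame of rack between 0.057 and 0.081 m and x of sample_yellow in the frame of cassette between -0.082 and -0.056 m)) and y of sample_yellow in the frame of cassette between -0.013 and 0.013 m and z of sample_yellow in the frame of cassette between -0.002 and 0.01 m and y of duplicate_yellow in the frame of rack between 0.021 and 0.045 m and ((x of duplicate_green in the frame of rack between -0.081 and -0.057 m and x of sample_green in the frame of cassette between 0.056 and 0.082 m) or (x of duplicate_green in the frame of rack between -0.035 and -0.011 m and x of sample_green in the frame of cassette between 0.01 and 0.036 m) or (x of duplicate_green in the frame of rack between 0.011 and 0.035 m and x of sample_green in the frame of cassette between -0.036 and -0.01 m) or (x of duplicate_green in the frame of rack between 0.057 and 0.081 m and x of sample_green in the frame of cassette between -0.082 and -0.056 m)) and y of sample_green in the frame of cassette between -0.013 and 0.013 m and z of sample_green in the frame of cassette between -0.002 and 0.01 m and y of duplicate_green in the frame of rack between 0.021 and 0.045 m and ((x of duplicate_blue in the frame of rack between -0.081 and -0.057 m and x of sample_blue in the frame of cassette between 0.056 and 0.082 m) or (x of duplicate_blue in the frame of rack between -0.035 and -0.011 m and x of sample_blue in the frame of cassette between 0.01 and 0.036 m) or (x of duplicate_blue in the frame of rack between 0.011 and 0.035 m and x of sample_blue in the frame of cassette between -0.036 and -0.01 m) or (x of duplicate_blue in the frame of rack between 0.057 and 0.081 m and x of sample_blue in the frame of cassette between -0.082 and -0.056 m)) and y of sample_blue in the frame of cassette between -0.013 and 0.013 m and z of sample_blue in the frame of cassette between -0.002 and 0.01 m and y of duplicate_blue in the frame of rack between 0.021 and 0.045 m); the robot touches nothing.
It fails at once if an amber duplicate is pulled up, shifted or tipped in the rack (over 15 mm or 0.35 rad) (distance of any of duplicate_red, duplicate_yellow, duplicate_green, duplicate_blue from where it was at the start of the episode above 0.015 m or angle between any of duplicate_red, duplicate_yellow, duplicate_green, duplicate_blue's own z axis and vertical above 0.35 rad).
It fails at once if a sample is dropped into the cassette (faster than 0.7 m/s inside a pocket) ((x of sample_red in the frame of cassette between -0.094 and 0.094 m and y of sample_red in the frame of cassette between -0.025 and 0.025 m and z of sample_red in the frame of cassette below 0.036 m and linear speed of sample_red above 0.7 m/s) or (x of sample_yellow in the frame of cassette between -0.094 and 0.094 m and y of sample_yellow in the frame of cassette between -0.025 and 0.025 m and z of sample_yellow in the frame of cassette below 0.036 m and linear speed of sample_yellow above 0.7 m/s) or (x of sample_green in the frame of cassette between -0.094 and 0.094 m and y of sample_green in the frame of cassette between -0.025 and 0.025 m and z of sample_green in the frame of cassette below 0.036 m and linear speed of sample_green above 0.7 m/s) or (x of sample_blue in the frame of cassette between -0.094 and 0.094 m and y of sample_blue in the frame of cassette between -0.025 and 0.025 m and z of sample_blue in the frame of cassette below 0.036 m and linear speed of sample_blue above 0.7 m/s)).
It also fails if it takes over 128 s, if anything falls off the work surface, if the arm or the gripper's body presses on something with over 40 N, if the wrist force passes 120 N, or if a joint passes its speed limit or range.

### The arm

A 7-joint arm with a two-finger parallel gripper is mounted at the origin on the work surface. World frame = base frame: x ahead of the robot, y to its left, z up, the work surface at z = 0. Lengths are in m, angles in rad, forces in N, time in s.
With the tool pointing down it reaches from about 0.425 to 0.875 m from the base axis. Payload 4.7 kg.
Tool frame: the origin (TCP) lies at the very end of the fingers, on their centre line; the grasp point (between the pads) lies 19 mm behind it; z points along the fingers, y is the line along which they close (so a half turn about z gives the same grasp; the last joint's range is limited). The gripper opens to 87 mm and grips with 3 to 60 N. Pads are 19 mm wide; open, the fingers measure 117 mm over their backs; the gripper's body (75 mm by 190 mm) begins 51 mm behind the grasp point.
Start: joints at [1.246, 0.321, -0.07, 1.45, 0.023, 1.371, -0.057], TCP at [0.216, -0.613, 0.223] pointing down, gripper open.
Joint ranges: [-2.86, 2.86], [-0.3, 2.09], [-1.38, 1.24], [0.06, 2.45], [-1.56, 4.7], [0.09, 2.05], [-2.69, 2.69]. Speed limits (rad/s): [2.57, 2.57, 3.14, 3.14, 3.14, 3.14, 3.14].

### API

Orientations are given as a unit quaternion [x, y, z, w].
In Python, from plant import monitor, eyes, sign_off gives the robot as it stands.
- The arm moves only by the shell command python3 -m crank 'ROWS' [OPENING] [FORCE]. ROWS is rows parted by semicolons, their numbers by spaces, 1 to 20 of them, each of 6 numbers: dx, dy, dz in m, then a rotation vector rx, ry, rz in rad; each row shifts and turns the commanded pose from where the row before left it, along the tool's axes as they then stand; what a row does not reach is not made up. A row lasts 1/10 s, in which the tool goes at most 0.05 m and 0.15 rad, less where a joint would pass 70% of its speed; a pose out of reach is approached as far as the arm can. OPENING is the finger opening in m, set as the command begins (- or left out keeps the last). The fingers move at their own pace and stop on an object; FORCE is the grip in N (left out, the last holds). Time passes only in rows, so rows that do not move let the fingers close. It prints the time, the measured TCP pose, the force, the opening and the grip force at its end.
- monitor.state(): the state, without advancing time (a new reading comes with each control period).
- eyes.snapshot(name): name is "scene" or "side" or "wrist"; returns the picture (480x640x3 uint8, red, green, blue); there is no depth.
- eyes.camera_info(name): a dict with "intrinsics" (3x3 intrinsics, pixels), "T" (4x4, takes a point from camera to world coordinates). Camera axes: x right, y down, z forward; pixel columns grow to the right and rows downward; lengths in m; the calibration is good to about 2 mm. A picture is of the moment at which its call begins: read the wrist's pose just before it. camera_info takes no time and is no camera call; for the wrist camera it gives the pose at the moment of the call.
- sign_off(): hands the job in; it is judged then, once.
Trained networks look in the newest picture that a camera, given by its name, has taken for a name from the list of things; names that differ only in an ending like _2 or _b are one class to them, and where a whole thing is asked for, a point or a joint stands for the part that bears it (a point fixed in the world has none). Each returns a list of dicts, best first, with "conf" (0 to 1); they miss things now and then, are a little off and sometimes report something else, mostly with a low value. They report only what shows in the picture. A call takes as long as a camera call.
- eyes.look_for(camera, name): "at" ([x, y, z] in m, in the coordinates of the camera as it stood for that picture, good to about 4 mm: the middle of the surface that is visible of it).
- eyes.silhouettes(camera, name): "region" (480x640 bool, what is visible of it).
The state is a dict: "time_s": time; "joint_pos": joint angles; "joint_vel": joint speeds; "joint_efforts": joint torques, N m; "tool_pos": TCP position; "orientation": TCP orientation; "ft_force": force on the tool from outside, world axes, zero at the start; "torque": the same for the moment, N m; "gripper_width": finger opening in m; "finger_force": force on a finger pad.
Only numpy, scipy, OpenCV 4.12 (cv2) and the standard library are available. Lean on these libraries where they do the work, as an engineer would, in place of code of your own. Each camera call takes 0.05 s, during which the arm holds its last target. There are 200 camera calls.

## Working session

There is one attempt and no reset: what is moved stays moved. The work goes in short steps, Python scripts to look and compute and a shell command to move; the robot and the scene stay as the last step left them, time stands still between calls to the robot, and variables do not carry over. Pictures are saved under pics/ and viewed, at most 14 in all, crops included, and the job is handed in when it is done.

```bash
mkdir -p pics
cat > h.py <<'E'
import numpy as np, cv2
from plant import monitor, eyes, sign_off
from scipy.spatial.transform import Rotation as R
def snap(c,f=None):
    im=eyes.snapshot(c)
    if f: cv2.imwrite('pics/'+f,im[:,:,::-1])
    return im
def world(c,p):
    T=np.array(eyes.camera_info(c)['T']); return T[:3,:3]@np.array(p)+T[:3,3]
def onplane(c,uv,z):
    i=eyes.camera_info(c);K=np.array(i['intrinsics']);T=np.array(i['T'])
    d=T[:3,:3]@np.linalg.inv(K)@[uv[0],uv[1],1]; return T[:3,3]+d*(z-T[2,3])/d[2]
E
python3 - <<'E'
from h import *
s=monitor.state(); print(s)
for c in ('scene','side'):
    snap(c,c+'0.png')
    i=eyes.camera_info(c); print(c,np.round(i['T'],3).tolist())
    for n in ['sample_red','sample_yellow','sample_green','sample_blue','duplicate_red','duplicate_yellow','duplicate_green','duplicate_blue','rack','cassette']:
        for d in eyes.look_for(c,n)[:2]: print(n,round(d['conf'],2),np.round(world(c,d['at']),3))
E
```

```text
{'time_s': 0.0, 'joint_pos': array([ 1.24607401,  0.32179801, -0.07005449,  1.45166756,  0.02263494,
        1.37077725, -0.05686716]), 'joint_vel': array([ 0.00045466,  0.00021179, -0.00056797, -0.00126149, -0.00146351,
        0.00041713,  0.00120586]), 'joint_efforts': array([ 3.09441680e-05, -4.91287422e+01, -4.04000301e-01, -3.12528741e+01,
       -6.40635495e-02,  4.37452400e-02,  2.13025046e-04]), 'tool_pos': array([ 0.21578802, -0.61256097,  0.22148124]), 'orientation': array([ 9.85680289e-01,  1.68622357e-01, -2.26229009e-04, -9.04233864e-04]), 'ft_force': array([-0.77227506,  0.09176282,  0.35441226]), 'torque': array([ 0.0108885 , -0.0281946 ,  0.02620999]), 'finger_force': 0.0, 'gripper_width': 0.08719015213307037}
scene [[0.104, 0.809, -0.579, 0.943], [0.995, -0.084, 0.061, -0.045], [0.001, -0.582, -0.813, 0.608], [0.0, 0.0, 0.0, 1.0]]
sample_red 0.9 [0.543 0.162 0.075]
sample_red 0.45 [0.61  0.213 0.067]
sample_yellow 0.93 [0.589 0.148 0.073]
sample_yellow 0.19 [0.545 0.163 0.075]
sample_green 0.91 [0.502 0.171 0.071]
sample_blue 0.96 [0.461 0.181 0.079]
duplicate_red 0.84 [0.561 0.222 0.073]
duplicate_yellow 0.92 [0.606 0.212 0.067]
duplicate_green 0.97 [0.517 0.232 0.071]
duplicate_blue 0.9 [0.474 0.238 0.076]
rack 0.75 [0.562 0.195 0.041]
cassette 0.85 [ 0.548 -0.162  0.025]
side [[-0.759, -0.466, 0.455, 0.165], [-0.652, 0.54, -0.532, 0.425], [0.002, -0.7, -0.714, 0.658], [0.0, 0.0, 0.0, 1.0]]
sample_red 0.88 [0.532 0.159 0.074]
sample_yellow 0.62 [0.578 0.151 0.076]
sample_green 0.57 [0.489 0.179 0.076]
sample_blue 0.84 [0.443 0.182 0.076]
duplicate_red 0.72 [0.545 0.228 0.076]
duplicate_yellow 0.58 [0.594 0.219 0.079]
duplicate_yellow 0.31 [0.547 0.228 0.078]
duplicate_green 0.87 [0.505 0.238 0.074]
duplicate_blue 0.64 [0.462 0.252 0.071]
rack 0.97 [0.487 0.211 0.041]
cassette 0.8 [ 0.536 -0.163  0.027]
```

View pics/scene0.png

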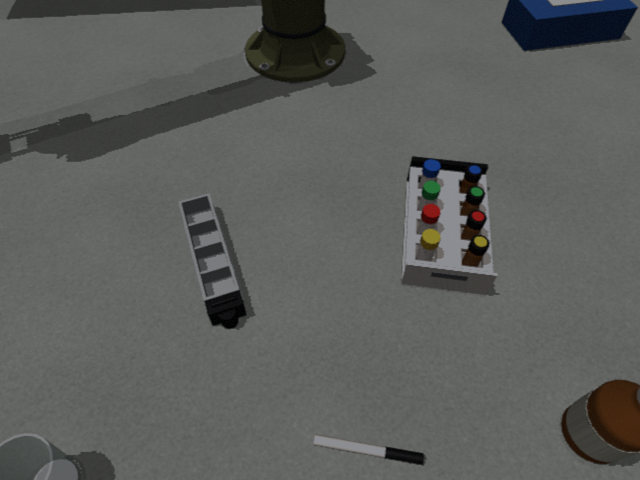

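View pics/side0.png

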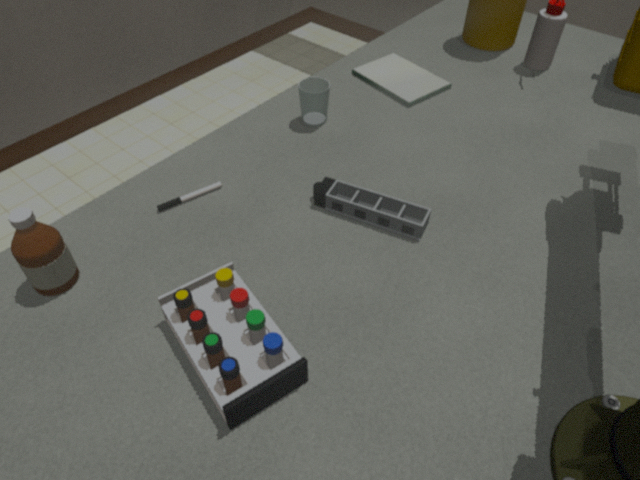

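The scene view shows the rack with its black end at the top (near the robot, about (450,165)). The order from the black end is blue, green, red, yellow at columns ≈431. The cassette lies at (215,255) with its black head at (226,305), and the side view agrees. So blue goes to the pocket at +69, green +23, red -23 and yellow -69. Next I fit both poses precisely.

```bash
cat > fit.py <<'E'
from h import *
from scipy.optimize import minimize, least_squares
cams=('scene','side'); ims={c:snap(c) for c in cams}
info={c:eyes.camera_info(c) for c in cams}
def proj(c,P):
    T=np.linalg.inv(np.array(info[c]['T'])); q=(T[:3,:3]@np.array(P).T).T+T[:3,3]
    q=q@np.array(info[c]['intrinsics']).T; return q[:,:2]/q[:,2:]
def box(x0,x1,y,z): return np.array([[a,b,h] for a in(x0,x1) for b in(-y,y) for h in(0,z)])
def place(p,P):
    c,s=np.cos(p[2]),np.sin(p[2]); return np.c_[P[:,0]*c-P[:,1]*s+p[0],P[:,0]*s+P[:,1]*c+p[1],P[:,2]]
# caps: coloured regions around detections -> centroids -> rack pose
names=['blue','green','red','yellow']; X=[-.069,-.023,.023,.069]; obs=[]
for i,n in enumerate(names):
    for kind,y in (('sample',-.033),('duplicate',.033)):
        for c in cams:
            d=eyes.look_for(c,f'{kind}_{n}')
            K=np.array(info[c]['intrinsics']); u=K@np.array(d[0]['at']); u=u[:2]/u[2]
            hsv=cv2.cvtColor(ims[c],cv2.COLOR_RGB2HSV); h={'blue':113,'green':65,'red':0,'yellow':27}[n]
            dh=np.abs((hsv[...,0].astype(int)-h+90)%180-90)
            yy,xx=np.mgrid[:480,:640]
            m=(dh<13)&(hsv[...,1]>140)&(hsv[...,2]>60)&(np.hypot(xx-u[0],yy-u[1])<16)
            obs.append((c,X[i],y,.0665+.005 if kind=='sample' else .0801,xx[m].mean(),yy[m].mean(),m.sum()))
print([int(o[-1]) for o in obs])
def r(p): return np.concatenate([proj(o[0],place(p,np.array([[o[1],o[2],o[3]]])))[0]-o[4:6] for o in obs])
f=least_squares(r,[.53,.2,-.25],loss='soft_l1'); print('rack',f.x,np.round(f.fun.reshape(-1,2),1).tolist())
# cassette silhouettes
sil={c:max(eyes.silhouettes(c,'cassette'),key=lambda d:d['conf'])['region'] for c in cams}
def masks(p,c):
    m=np.zeros((480,640),np.uint8)
    for b in (box(-.094,.094,.025,.036),box(.094,.124,.025,.041)):
        h=cv2.convexHull(proj(c,place(p,b)).astype(np.float32)); cv2.fillConvexPoly(m,np.round(h*16).astype(np.int32),1,shift=4)
    return m>0
def cost(p): return -sum((masks(p,c)&sil[c]).sum()/(masks(p,c)|sil[c]).sum() for c in cams)
g=minimize(cost,[.53,-.165,.1],method='Nelder-Mead',options=dict(initial_simplex=[[.53,-.165,.1],[.55,-.165,.1],[.53,-.15,.1],[.53,-.165,.2]]))
g=minimize(cost,g.x,method='Nelder-Mead',options=dict(initial_simplex=[g.x,g.x+[.01,0,0],g.x+[0,.01,0],g.x+[0,0,.08]]))
print('cass',g.x,g.fun)
out=[]
for c in cams:
    im=ims[c][:,:,::-1].copy()
    P=np.array([[a,b,z] for a in (-.094,-.048,-.044,-.002,.002,.044,.048,.094,.124) for b in(-.025,.025) for z in(.036,)])
    Q=np.array([[x,y,.04] for x in (-.1075,.1075) for y in (-.062,.062)]+[[x,y,.075] for x in X for y in(-.033,.033)])
    for p,A in ((g.x,P),(f.x,Q)):
        for q in proj(c,place(p,A)): cv2.circle(im,tuple(int(round(v*16)) for v in q),16,(255,0,255),-1,shift=4)
    x0=140 if c=='scene' else 140; im=im[140:340 if c=='scene' else 430,x0:520 if c=='scene' else 460]
    out.append(cv2.resize(im,(400,int(im.shape[0]*400/im.shape[1]))) if 0 else cv2.resize(im,None,fx=2,fy=2))
for c,o in zip(cams,out): cv2.imwrite(f'pics/ov_{c}.png',o)
E
python3 fit.py
```

```text
[167, 246, 85, 142, 0, 202, 83, 118, 205, 221, 102, 120, 250, 233, 111, 108]fit.py:22: RuntimeWarning: Mean of empty slice.
  obs.append((c,X[i],y,.0665+.005 if kind=='sample' else .0801,xx[m].mean(),yy[m].mean(),m.sum()))
  ret = ret.dtype.type(ret / rcount)
Traceback (most recent call last):
  File "fit.py", line 25, in <module>
    f=least_squares(r,[.53,.2,-.25],loss='soft_l1'); print('rack',f.x,np.round(f.fun.reshape(-1,2),1).tolist())
ValueError: Residuals are not finite in the initial point.
```

```bash
sed -i 's/^            obs.append/            if m.sum()<40: continue\n            obs.append/; s/\[x,y,.075\]/[x,y,.08]/' fit.py; python3 fit.py
```

```text
[167, 250, 141, 162, 204, 83, 120, 204, 222, 102, 118, 260, 238, 111, 111]
rack [ 0.52456278  0.19879135 -0.24573739] [[-2.0, 4.1], [-0.0, 2.1], [-0.4, 1.2], [-1.6, 3.7], [-0.1, 2.7], [-0.8, 0.4], [-0.2, 0.6], [-1.4, 3.5], [-0.2, 2.3], [-0.5, 0.1], [-0.2, 1.2], [-0.4, 2.3], [-0.4, 1.4], [-1.0, 0.5], [0.0, 0.2]]
cass [ 0.53069594 -0.16885106  0.2636588 ] -1.844317725956539
```

View pics/ov_scene.png

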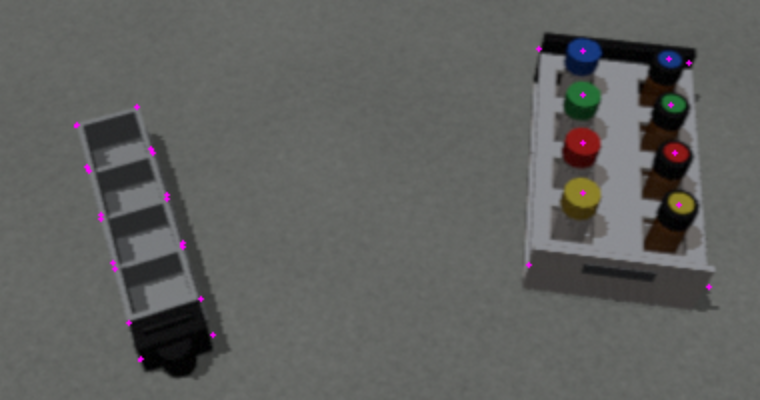

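View pics/ov_side.png

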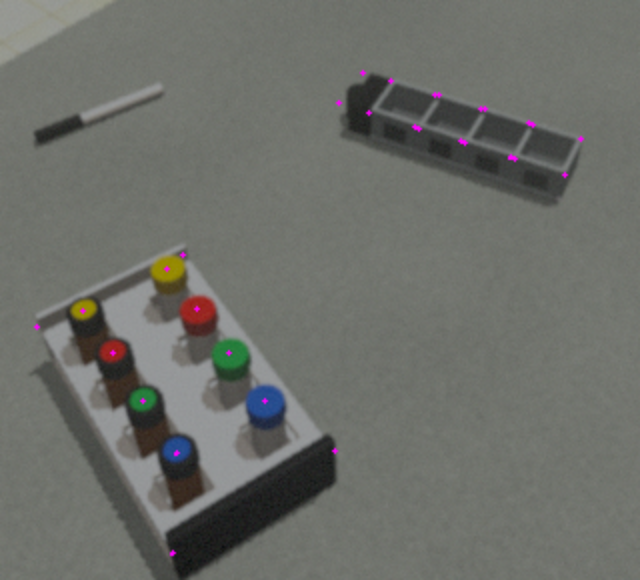

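The overlays sit on the cap tops, rack corners and pocket walls in both views, so the poses are good. I'll keep the tool yaw fixed along the rack, which also clears everything at the cassette. First I turn the tool, then carry it out towards the cassette side.

```bash
cat >> h.py <<'E'
RACK=(.5246,.1988,-.2457); CASS=(.5307,-.1689,.2637)
def loc(p,x,y=0): c,s=np.cos(p[2]),np.sin(p[2]); return np.array([p[0]+c*x-s*y,p[1]+s*x+c*y])
XS={'blue':.069,'green':.023,'red':-.023,'yellow':-.069}
def src(n): return loc(RACK,-XS[n],-.033)
def dst(n): return loc(CASS,XS[n])
def go(xy,z):
    s=monitor.state(); M=R.from_quat(s['orientation']).as_matrix(); t=np.r_[xy,z]
    rv=R.from_matrix(M.T@(R.from_euler('z',-.2457)*R.from_euler('x',np.pi)).as_matrix()).as_rotvec()
    print('t',round(s['time_s'],2),'pos',np.round(s['tool_pos'],4),'tool delta',np.round(M.T@(t-s['tool_pos']),4),'rot',np.round(rv,4),'F',np.round(s['ft_force'],1),'w',round(s['gripper_width'],4))
E
R1='0 0 0 0 0 .146'
python3 -m crank '0 0 0 0 0 .146;0 0 0 0 0 .146;0 0 0 0 0 .146;0 0 0 0 0 .146;.012 -.037 0 0 0 0;.012 -.037 0 0 0 0;.012 -.037 0 0 0 0;.012 -.037 0 0 0 0;.012 -.037 0 0 0 0;.012 -.037 0 0 0 0;.012 -.037 0 0 0 0;.012 -.037 0 0 0 0;.012 -.037 0 0 0 0;.012 -.037 0 0 0 0;.012 -.037 0 0 0 0;.012 -.037 0 0 0 0;.012 -.037 0 0 0 0;.012 -.037 0 0 0 0' .05 20
python3 -c "
from h import *
go(src('blue'),.16)
for n in XS: print(n,src(n).round(4),dst(n).round(4))"
```

```text
time_s: 4.8
tool_pos: [0.5054, -0.15, 0.2229]
orientation: [0.992, -0.122, 0.0, 0.0]
ft_force: [-0.1, -0.1, -1.2]
gripper_width: 0.0499
finger_force: 0.0
t 4.8 pos [ 0.5054 -0.15    0.2229] tool delta [-0.1352 -0.31    0.0626] rot [ 0.0004 -0.0008  0.0004] F [-0.1 -0.1 -1.2] w 0.0499
blue [0.4496 0.1836] [ 0.5973 -0.1509]
green [0.4943 0.1724] [ 0.5529 -0.1629]
red [0.5389 0.1612] [ 0.5085 -0.1749]
yellow [0.5835 0.15  ] [ 0.4641 -0.1869]
```

```bash
python3 -m crank '-.0135 -.031 .006 0 0 0;-.0135 -.031 .006 0 0 0;-.0135 -.031 .006 0 0 0;-.0135 -.031 .006 0 0 0;-.0135 -.031 .006 0 0 0;-.0135 -.031 .006 0 0 0;-.0135 -.031 .006 0 0 0;-.0135 -.031 .006 0 0 0;-.0135 -.031 .006 0 0 0;-.0135 -.031 .006 0 0 0;0 0 0 0 0 0;0 0 0 0 0 0'
python3 - <<'E'
from h import *
go(src('blue'),.16); go(src('blue'),.052)
im=eyes.snapshot('wrist'); i=eyes.camera_info('wrist'); T=np.linalg.inv(i['T']); K=np.array(i['intrinsics'])
o=im[:,:,::-1].copy()
for n in XS:
    for y in(-.033,.033):
        p=np.r_[loc(RACK,-XS[n],y),.08]; q=K@(T[:3,:3]@p+T[:3,3]); q=q/q[2]
        if abs(q[0])<2000 and abs(q[1])<2000: cv2.circle(o,(int(q[0]),int(q[1])),3,(255,0,255),-1)
cv2.imwrite('pics/w1.png',o)
E
```

```text
time_s: 6.0
tool_pos: [0.4488, 0.1826, 0.1625]
orientation: [0.993, -0.121, 0.0, 0.0]
ft_force: [0.6, -1.2, 0.6]
gripper_width: 0.0498
finger_force: 0.0
t 6.0 pos [0.4488 0.1826 0.1625] tool delta [ 0.0006 -0.0012  0.0025] rot [ 0.0005 -0.0001  0.0026] F [ 0.6 -1.2  0.6] w 0.0498
t 6.0 pos [0.4488 0.1826 0.1625] tool delta [ 0.0006 -0.0012  0.1105] rot [ 0.0005 -0.0001  0.0026] F [ 0.6 -1.2  0.6] w 0.0498
```

View pics/w1.png

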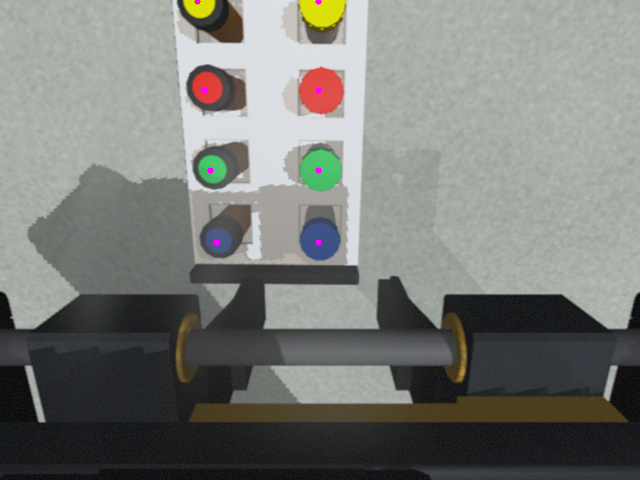

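The projected dots lie within about 2 px (≈1 mm) of each cap centre; blue is at (320,240). I'll descend and grip blue.

```bash
python3 -m crank '0 -.001 .02 0 0 0;0 0 .02 0 0 0;0 0 .02 0 0 0;0 0 .02 0 0 0;0 0 .02 0 0 0;0 0 .01 0 0 0;0 0 0 0 0 0;0 0 0 0 0 0'
python3 -m crank '0 0 0 0 0 0;0 0 0 0 0 0;0 0 0 0 0 0;0 0 0 0 0 0;0 0 0 0 0 0;0 0 0 0 0 0' .015 20
python3 -c "
from h import *
go(dst('blue'),.155)"
```

```text
time_s: 6.85
tool_pos: [0.4499, 0.1827, 0.0531]
orientation: [0.992, -0.123, 0.0, -0.0]
ft_force: [-0.4, 0.6, 0.8]
gripper_width: 0.0501
finger_force: 0.0
time_s: 7.45
tool_pos: [0.4495, 0.1832, 0.0528]
orientation: [0.993, -0.122, 0.0, -0.0]
ft_force: [-0.2, 0.6, 2.2]
gripper_width: 0.0249
finger_force: 20.0
t 7.45 pos [0.4495 0.1832 0.0528] tool delta [ 0.2245  0.2883 -0.1021] rot [-0.0001 -0.0006  0.0006] F [-0.2  0.6  2.2] w 0.0249
```

```bash
python3 -m crank '0 0 -.01 0 0 0;0 0 -.02 0 0 0;0 0 -.025 0 0 0;0 0 -.025 0 0 0;0 0 -.025 0 0 0;.0225 .0288 0 0 0 0;.0225 .0288 0 0 0 0;.0225 .0288 0 0 0 0;.0225 .0288 0 0 0 0;.0225 .0288 0 0 0 0;.0225 .0288 0 0 0 0;.0225 .0288 0 0 0 0;.0225 .0288 0 0 0 0;.0225 .0288 0 0 0 0;.0225 .0288 0 0 0 0;0 0 0 0 0 0;0 0 0 0 0 0'
python3 - <<'E'
from h import *
go(dst('blue'),.0525)
im=eyes.snapshot('wrist'); i=eyes.camera_info('wrist'); T=np.linalg.inv(i['T']); K=np.array(i['intrinsics'])
o=im[:,:,::-1].copy()
for a in (-.094,-.046,0,.046,.094):
    for y in(-.025,.025):
        p=np.r_[loc(CASS,a,y),.036]; q=K@(T[:3,:3]@p+T[:3,3]); q=q/q[2]
        if abs(q[0])<2000 and abs(q[1])<2000: cv2.circle(o,(int(q[0]),int(q[1])),3,(255,0,255),-1)
cv2.imwrite('pics/w2.png',o)
snap('side','s2.png')
E
```

```text
time_s: 9.15
tool_pos: [0.5973, -0.1515, 0.1573]
orientation: [0.992, -0.123, -0.0, -0.001]
ft_force: [0.1, 0.8, -0.4]
gripper_width: 0.0253
finger_force: 20.0
t 9.15 pos [ 0.5973 -0.1515  0.1573] tool delta [-1.000e-04 -5.000e-04  1.048e-01] rot [-0.0009  0.0011 -0.0014] F [ 0.1  0.8 -0.4] w 0.0253
```

View pics/w2.png

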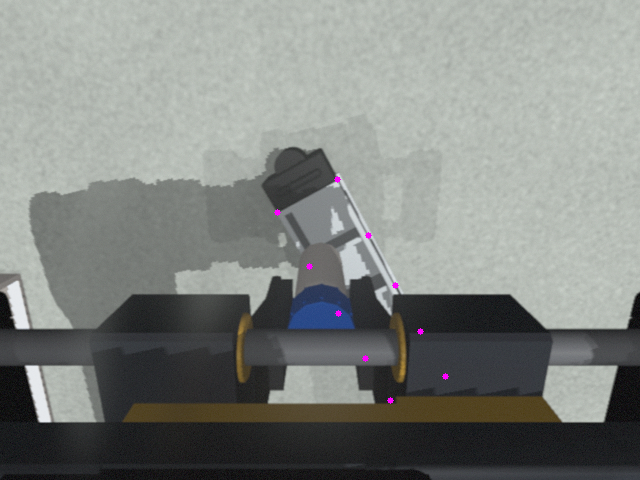

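View pics/s2.png

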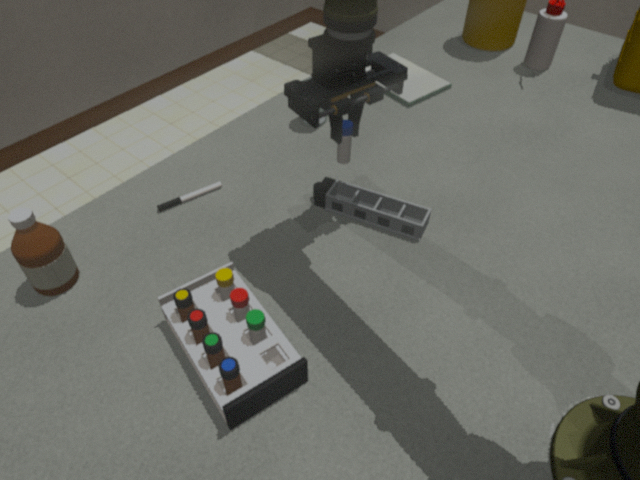

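In the wrist view, the projected pocket corners at (278,212), (338,180) and (368,235) lie on the wall tops, and the blue vial hangs upright. I'll lower it, slowing at the end.

```bash
python3 -m crank '0 0 .02 0 0 0;0 0 .025 0 0 0;0 0 .025 0 0 0;0 0 .015 0 0 0;0 0 .01 0 0 0;0 0 .005 0 0 0;0 0 .003 0 0 0;0 0 0 0 0 0;0 0 0 0 0 0'; python3 -c "
from h import *
go(dst('blue'),.052)"
```

```text
time_s: 10.15
tool_pos: [0.5982, -0.151, 0.0554]
orientation: [0.992, -0.122, 0.001, 0.0]
ft_force: [-1.0, -0.9, -0.0]
gripper_width: 0.0251
finger_force: 20.0
t 10.15 pos [ 0.5982 -0.151   0.0554] tool delta [-0.0009  0.0001  0.0034] rot [ 0.0001 -0.0014  0.0005] F [-1.  -0.9 -0. ] w 0.0251
```

```bash
python3 -m crank '0 0 .002 0 0 0;0 0 .001 0 0 0;0 0 .001 0 0 0;0 0 0 0 0 0;0 0 0 0 0 0'; python3 -c "
from h import *
go(dst('blue'),.052)"
```

```text
time_s: 10.65
tool_pos: [0.5984, -0.1511, 0.0519]
orientation: [0.992, -0.122, 0.001, 0.0]
ft_force: [-1.3, -0.9, 4.6]
gripper_width: 0.0252
finger_force: 20.0
t 10.65 pos [ 0.5984 -0.1511  0.0519] tool delta [-0.0011  0.0001 -0.0001] rot [ 0.0004 -0.0018  0.0004] F [-1.3 -0.9  4.6] w 0.0252
```

Contact felt (4.6 N). I'll release, lift and go to green.

```bash
python3 -m crank '0 0 0 0 0 0;0 0 0 0 0 0;0 0 0 0 0 0;0 0 0 0 0 0;0 0 -.01 0 0 0;0 0 -.02 0 0 0;0 0 -.025 0 0 0;0 0 -.025 0 0 0;0 0 -.025 0 0 0;-.018 -.0288 0 0 0 0;-.018 -.0288 0 0 0 0;-.018 -.0288 0 0 0 0;-.018 -.0288 0 0 0 0;-.018 -.0288 0 0 0 0;-.018 -.0288 0 0 0 0;-.018 -.0288 0 0 0 0;-.018 -.0288 0 0 0 0;-.018 -.0288 0 0 0 0;-.018 -.0288 0 0 0 0' .05
python3 -m crank '0 0 0 0 0 0;0 0 0 0 0 0'
python3 -c "
from h import *
go(src('green'),.053)
snap('side','s3.png')
for n in XS:
    for d in eyes.look_for('side','sample_'+n)[:1]: print(n,round(d['conf'],2),world('side',d['at']).round(3),dst(n).round(3))"
```

```text
time_s: 12.55
tool_pos: [0.4925, 0.1736, 0.1564]
orientation: [0.993, -0.122, 0.001, 0.0]
ft_force: [0.4, -0.0, 0.3]
gripper_width: 0.0497
finger_force: 0.0
time_s: 12.75
tool_pos: [0.4928, 0.173, 0.1562]
orientation: [0.993, -0.121, 0.001, 0.0]
ft_force: [0.8, -0.4, 0.6]
gripper_width: 0.0502
finger_force: 0.0
t 12.75 pos [0.4928 0.173  0.1562] tool delta [0.0015 0.0002 0.1032] rot [ 0.0002 -0.0011  0.003 ] F [ 0.8 -0.4  0.6] w 0.0502
blue 0.59 [ 0.589 -0.151  0.069] [ 0.597 -0.151]
green 0.85 [0.489 0.175 0.076] [ 0.553 -0.163]
red 0.97 [0.531 0.162 0.069] [ 0.508 -0.175]
```

View pics/s3.png

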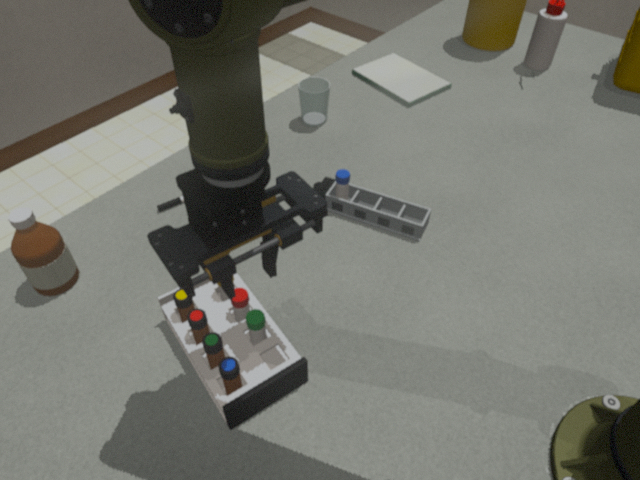

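The blue vial stands upright in the pocket next to the head (343,180), and the gripper is above green. I'll grip green next.

```bash
python3 -m crank '.0015 0 .02 0 0 0;0 0 .02 0 0 0;0 0 .02 0 0 0;0 0 .02 0 0 0;0 0 .015 0 0 0;0 0 .008 0 0 0;0 0 0 0 0 0;0 0 0 0 0 0'
python3 -m crank '0 0 0 0 0 0;0 0 0 0 0 0;0 0 0 0 0 0;0 0 0 0 0 0;0 0 0 0 0 0;0 0 0 0 0 0' .015 20
python3 -c "
from h import *
go(dst('green'),.155)"
```

```text
time_s: 13.8
tool_pos: [0.4949, 0.172, 0.0531]
orientation: [0.992, -0.122, 0.0, -0.0]
ft_force: [0.4, -0.2, 0.7]
gripper_width: 0.0502
finger_force: 0.0
time_s: 14.4
tool_pos: [0.4946, 0.1719, 0.0528]
orientation: [0.992, -0.122, 0.0, 0.0]
ft_force: [-0.4, -0.5, 2.3]
gripper_width: 0.0252
finger_force: 20.0
t 14.4 pos [0.4946 0.1719 0.0528] tool delta [ 0.1379  0.3106 -0.1021] rot [-0.     -0.0005  0.0006] F [-0.4 -0.5  2.3] w 0.0252
```

```bash
python3 -m crank '0 0 -.01 0 0 0;0 0 -.02 0 0 0;0 0 -.025 0 0 0;0 0 -.025 0 0 0;0 0 -.025 0 0 0;.0138 .031 0 0 0 0;.0138 .031 0 0 0 0;.0138 .031 0 0 0 0;.0138 .031 0 0 0 0;.0138 .031 0 0 0 0;.0138 .031 0 0 0 0;.0138 .031 0 0 0 0;.0138 .031 0 0 0 0;.0138 .031 0 0 0 0;.0138 .031 0 0 0 0;0 0 0 0 0 0;0 0 0 0 0 0'
python3 -c "
from h import *
go(dst('green'),.052)"
```

```text
time_s: 16.1
tool_pos: [0.5528, -0.163, 0.1576]
orientation: [0.992, -0.123, -0.0, -0.0]
ft_force: [-0.1, 0.1, -1.1]
gripper_width: 0.0252
finger_force: 20.0
t 16.1 pos [ 0.5528 -0.163   0.1576] tool delta [ 0.0002 -0.      0.1056] rot [-0.0007  0.0005 -0.0014] F [-0.1  0.1 -1.1] w 0.0252
```

```bash
python3 -m crank '0 0 .02 0 0 0;0 0 .025 0 0 0;0 0 .025 0 0 0;0 0 .015 0 0 0;0 0 .01 0 0 0;0 0 .005 0 0 0;0 0 .003 0 0 0;0 0 .002 0 0 0;0 0 .001 0 0 0;0 0 0 0 0 0;0 0 0 0 0 0'; python3 -c "
from h import *
go(dst('green'),.052)"
```

```text
time_s: 17.2
tool_pos: [0.5533, -0.1625, 0.052]
orientation: [0.992, -0.122, 0.0, 0.0]
ft_force: [0.8, -0.3, -0.1]
gripper_width: 0.0252
finger_force: 20.0
t 17.2 pos [ 0.5533 -0.1625  0.052 ] tool delta [-0.0003  0.0005 -0.    ] rot [ 0.0002 -0.0008  0.0004] F [ 0.8 -0.3 -0.1] w 0.0252
```

```bash
python3 -m crank '0 0 .0007 0 0 0;0 0 0.0005 0 0 0;0 0 0 0 0 0'
python3 -m crank '0 0 0 0 0 0;0 0 0 0 0 0;0 0 0 0 0 0;0 0 0 0 0 0;0 0 -.01 0 0 0;0 0 -.02 0 0 0;0 0 -.025 0 0 0;0 0 -.025 0 0 0;0 0 -.025 0 0 0;-.0093 -.031 0 0 0 0;-.0093 -.031 0 0 0 0;-.0093 -.031 0 0 0 0;-.0093 -.031 0 0 0 0;-.0093 -.031 0 0 0 0;-.0093 -.031 0 0 0 0;-.0093 -.031 0 0 0 0;-.0093 -.031 0 0 0 0;-.0093 -.031 0 0 0 0;-.0093 -.031 0 0 0 0;0 0 0 0 0 0' .05
python3 -m crank '0 0 0 0 0 0'
python3 -c "
from h import *
go(src('red'),.053)"
```

```text
time_s: 17.5
tool_pos: [0.554, -0.1627, 0.0518]
orientation: [0.992, -0.122, 0.001, 0.0]
ft_force: [-2.0, 0.7, 6.7]
gripper_width: 0.025
finger_force: 20.0
time_s: 19.5
tool_pos: [0.5367, 0.1674, 0.1564]
orientation: [0.993, -0.118, 0.0, -0.002]
ft_force: [-0.8, 0.8, 0.8]
gripper_width: 0.0502
finger_force: 0.0
time_s: 19.6
tool_pos: [0.5379, 0.1616, 0.1559]
orientation: [0.993, -0.121, 0.0, 0.0]
ft_force: [-0.9, -0.0, -0.3]
gripper_width: 0.0499
finger_force: 0.0
t 19.6 pos [0.5379 0.1616 0.1559] tool delta [0.001  0.0002 0.1029] rot [ 0.0002 -0.0006  0.0026] F [-0.9 -0.  -0.3] w 0.0499
```

```bash
python3 -m crank '.001 0 .02 0 0 0;0 0 .02 0 0 0;0 0 .02 0 0 0;0 0 .02 0 0 0;0 0 .015 0 0 0;0 0 .008 0 0 0;0 0 0 0 0 0;0 0 0 0 0 0'
python3 -m crank '0 0 0 0 0 0;0 0 0 0 0 0;0 0 0 0 0 0;0 0 0 0 0 0;0 0 0 0 0 0;0 0 0 0 0 0' .015 20
python3 -c "
from h import *
go(dst('red'),.155)"
```

```text
time_s: 20.4
tool_pos: [0.5396, 0.1605, 0.053]
orientation: [0.992, -0.122, 0.0, -0.0]
ft_force: [0.0, -0.6, -0.2]
gripper_width: 0.0502
finger_force: 0.0
time_s: 21.0
tool_pos: [0.5392, 0.1607, 0.0526]
orientation: [0.992, -0.122, 0.0, 0.0]
ft_force: [-0.7, -0.8, 1.7]
gripper_width: 0.0251
finger_force: 20.0
t 21.0 pos [0.5392 0.1607 0.0526] tool delta [ 0.0517  0.333  -0.1024] rot [-0.0001 -0.0006  0.0005] F [-0.7 -0.8  1.7] w 0.0251
```

```bash
python3 -m crank '0 0 -.01 0 0 0;0 0 -.02 0 0 0;0 0 -.025 0 0 0;0 0 -.025 0 0 0;0 0 -.025 0 0 0;.0052 .0333 0 0 0 0;.0052 .0333 0 0 0 0;.0052 .0333 0 0 0 0;.0052 .0333 0 0 0 0;.0052 .0333 0 0 0 0;.0052 .0333 0 0 0 0;.0052 .0333 0 0 0 0;.0052 .0333 0 0 0 0;.0052 .0333 0 0 0 0;.0052 .0333 0 0 0 0;0 0 0 0 0 0;0 0 0 0 0 0'
python3 -c "
from h import *
go(dst('red'),.052)"
```

```text
time_s: 22.7
tool_pos: [0.5084, -0.1755, 0.1576]
orientation: [0.992, -0.123, 0.0, -0.0]
ft_force: [-0.6, 0.5, 0.2]
gripper_width: 0.0251
finger_force: 20.0
t 22.7 pos [ 0.5084 -0.1755  0.1576] tool delta [-1.000e-04 -6.000e-04  1.056e-01] rot [-0.0005 -0.     -0.0014] F [-0.6  0.5  0.2] w 0.0251
```

```bash
python3 -m crank '0 0 .02 0 0 0;0 0 .025 0 0 0;0 0 .025 0 0 0;0 0 .015 0 0 0;0 0 .01 0 0 0;0 0 .005 0 0 0;0 0 .003 0 0 0;0 0 .002 0 0 0;0 0 .001 0 0 0;0 0 0.0006 0 0 0;0 0 0 0 0 0'; python3 -c "
from h import *
go(dst('red'),.052);go(src('yellow'),.155)"
```

```text
time_s: 23.8
tool_pos: [0.5092, -0.1753, 0.0516]
orientation: [0.992, -0.122, 0.001, 0.0]
ft_force: [-0.7, -0.2, 4.2]
gripper_width: 0.0254
finger_force: 20.0
t 23.8 pos [ 0.5092 -0.1753  0.0516] tool delta [-0.0008 -0.0002 -0.0004] rot [ 0.0004 -0.0015  0.0004] F [-0.7 -0.2  4.2] w 0.0254
t 23.8 pos [ 0.5092 -0.1753  0.0516] tool delta [-0.0068 -0.3336 -0.1036] rot [ 0.0004 -0.0015  0.0004] F [-0.7 -0.2  4.2] w 0.0254
```

Contact made. I'll release red and go to yellow.

```bash
python3 -m crank '0 0 0 0 0 0;0 0 0 0 0 0;0 0 0 0 0 0;0 0 0 0 0 0;0 0 -.01 0 0 0;0 0 -.02 0 0 0;0 0 -.025 0 0 0;0 0 -.025 0 0 0;0 0 -.025 0 0 0;-.0007 -.0333 0 0 0 0;-.0007 -.0333 0 0 0 0;-.0007 -.0333 0 0 0 0;-.0007 -.0333 0 0 0 0;-.0007 -.0333 0 0 0 0;-.0007 -.0333 0 0 0 0;-.0007 -.0333 0 0 0 0;-.0007 -.0333 0 0 0 0;-.0007 -.0333 0 0 0 0;-.0007 -.0333 0 0 0 0;0 0 0 0 0 0' .05
python3 -m crank '0 0 0 0 0 0'
python3 -c "
from h import *
go(src('yellow'),.053)
snap('side','s4.png')"
```

```text
time_s: 25.8
tool_pos: [0.5822, 0.1565, 0.1567]
orientation: [0.993, -0.118, 0.0, -0.002]
ft_force: [-1.2, 0.4, 0.2]
gripper_width: 0.0501
finger_force: 0.0
time_s: 25.9
tool_pos: [0.5825, 0.1506, 0.1561]
orientation: [0.993, -0.121, 0.0, 0.0]
ft_force: [-0.1, -1.2, -0.3]
gripper_width: 0.0497
finger_force: 0.0
t 25.9 pos [0.5825 0.1506 0.1561] tool delta [0.0011 0.0003 0.1031] rot [ 0.0001 -0.0001  0.0026] F [-0.1 -1.2 -0.3] w 0.0497
```

View pics/s4.png

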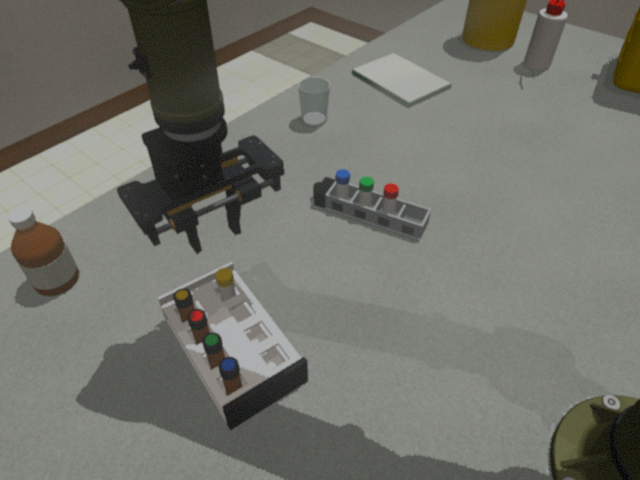

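Blue, green and red stand upright in pockets 1 to 3 (343,178; 366,186; 391,193), and the duplicates are undisturbed. Only yellow is left.

```bash
python3 -m crank '.001 0 .02 0 0 0;0 0 .02 0 0 0;0 0 .02 0 0 0;0 0 .02 0 0 0;0 0 .015 0 0 0;0 0 .008 0 0 0;0 0 0 0 0 0;0 0 0 0 0 0'
python3 -m crank '0 0 0 0 0 0;0 0 0 0 0 0;0 0 0 0 0 0;0 0 0 0 0 0;0 0 0 0 0 0;0 0 0 0 0 0' .015 20
python3 -c "
from h import *
go(dst('yellow'),.155)"
```

```text
time_s: 26.75
tool_pos: [0.5842, 0.1494, 0.0534]
orientation: [0.992, -0.122, 0.0, -0.0]
ft_force: [0.1, -0.4, 0.8]
gripper_width: 0.05
finger_force: 0.0
time_s: 27.35
tool_pos: [0.5838, 0.1495, 0.053]
orientation: [0.992, -0.122, 0.0, 0.0]
ft_force: [-1.5, -0.7, 1.3]
gripper_width: 0.0253
finger_force: 20.0
t 27.35 pos [0.5838 0.1495 0.053 ] tool delta [-0.0345  0.3554 -0.102 ] rot [ 0.     -0.0005  0.0005] F [-1.5 -0.7  1.3] w 0.0253
```

```bash
python3 -m crank '0 0 -.01 0 0 0;0 0 -.02 0 0 0;0 0 -.025 0 0 0;0 0 -.025 0 0 0;0 0 -.025 0 0 0;-.0034 .0355 0 0 0 0;-.0034 .0355 0 0 0 0;-.0034 .0355 0 0 0 0;-.0034 .0355 0 0 0 0;-.0034 .0355 0 0 0 0;-.0034 .0355 0 0 0 0;-.0034 .0355 0 0 0 0;-.0034 .0355 0 0 0 0;-.0034 .0355 0 0 0 0;-.0034 .0355 0 0 0 0;0 0 0 0 0 0;0 0 0 0 0 0'
python3 -c "
from h import *
go(dst('yellow'),.052)"
```

```text
time_s: 29.05
tool_pos: [0.4642, -0.1871, 0.1581]
orientation: [0.992, -0.123, 0.0, -0.0]
ft_force: [0.0, 0.4, -0.8]
gripper_width: 0.0252
finger_force: 20.0
t 29.05 pos [ 0.4642 -0.1871  0.1581] tool delta [-2.000e-04 -1.000e-04  1.061e-01] rot [-0.0003 -0.0004 -0.0015] F [ 0.   0.4 -0.8] w 0.0252
```

```bash
python3 -m crank '0 0 .02 0 0 0;0 0 .025 0 0 0;0 0 .025 0 0 0;0 0 .015 0 0 0;0 0 .01 0 0 0;0 0 .005 0 0 0;0 0 .003 0 0 0;0 0 .002 0 0 0;0 0 .001 0 0 0;0 0 0.0006 0 0 0;0 0 0 0 0 0'; python3 -c "
from h import *
go(dst('yellow'),.052)"
```

```text
time_s: 30.15
tool_pos: [0.4651, -0.1869, 0.0519]
orientation: [0.992, -0.122, 0.001, 0.0]
ft_force: [-0.8, -0.2, 2.9]
gripper_width: 0.0255
finger_force: 20.0
t 30.15 pos [ 0.4651 -0.1869  0.0519] tool delta [-0.001   0.0002 -0.0001] rot [ 0.0004 -0.0014  0.0004] F [-0.8 -0.2  2.9] w 0.0255
```

```bash
python3 -m crank '0 0 0 0 0 0;0 0 0 0 0 0;0 0 0 0 0 0;0 0 0 0 0 0;0 0 -.01 0 0 0;0 0 -.02 0 0 0;0 0 -.025 0 0 0;0 0 -.03 0 0 0;0 0 -.03 0 0 0;0 -.035 0 0 0 0;0 -.035 0 0 0 0;0 -.035 0 0 0 0;0 -.035 0 0 0 0;0 -.035 0 0 0 0;0 0 0 0 0 0;0 0 0 0 0 0' .05
python3 - <<'E'
from h import *
for c in('side','scene'):
    im=snap(c,c+'9.png')
    for n in XS:
        for k in ('sample_','duplicate_'):
            for d in eyes.look_for(c,k+n)[:1]: print(c,k+n,round(d['conf'],2),world(c,d['at']).round(3),(dst(n) if k=='sample_' else loc(RACK,-XS[n],.033)).round(3))
E
```

```text
time_s: 31.75
tool_pos: [0.5071, -0.0161, 0.1667]
orientation: [0.993, -0.121, 0.0, 0.0]
ft_force: [-0.4, -0.3, -0.9]
gripper_width: 0.0498
finger_force: 0.0
side sample_blue 0.76 [ 0.591 -0.146  0.06 ] [ 0.597 -0.151]
side sample_green 0.96 [ 0.549 -0.154  0.065] [ 0.553 -0.163]
side duplicate_green 0.72 [0.503 0.243 0.075] [0.51  0.236]
side sample_red 0.84 [ 0.504 -0.171  0.065] [ 0.508 -0.175]
side duplicate_red 0.78 [0.546 0.23  0.077] [0.555 0.225]
side sample_yellow 0.74 [ 0.461 -0.18   0.068] [ 0.464 -0.187]
side duplicate_yellow 0.75 [0.589 0.217 0.077] [0.6   0.214]
scene sample_blue 0.74 [ 0.61  -0.146  0.071] [ 0.597 -0.151]
scene duplicate_blue 0.55 [0.475 0.241 0.071] [0.466 0.248]
scene sample_green 0.8 [ 0.562 -0.154  0.073] [ 0.553 -0.163]
scene duplicate_green 0.9 [0.515 0.234 0.07 ] [0.51  0.236]
scene sample_red 0.56 [ 0.513 -0.169  0.079] [ 0.508 -0.175]
scene duplicate_red 0.7 [0.559 0.221 0.071] [0.555 0.225]
scene sample_yellow 0.61 [ 0.471 -0.181  0.075] [ 0.464 -0.187]
scene duplicate_yellow 0.91 [0.607 0.213 0.068] [0.6   0.214]
```

View pics/side9.png

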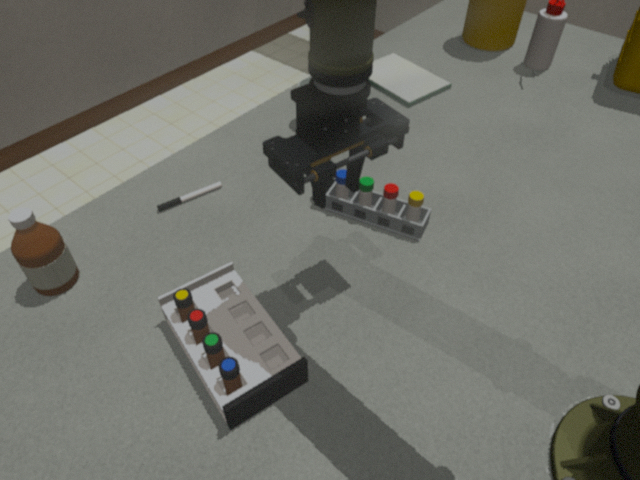

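View pics/scene9.png

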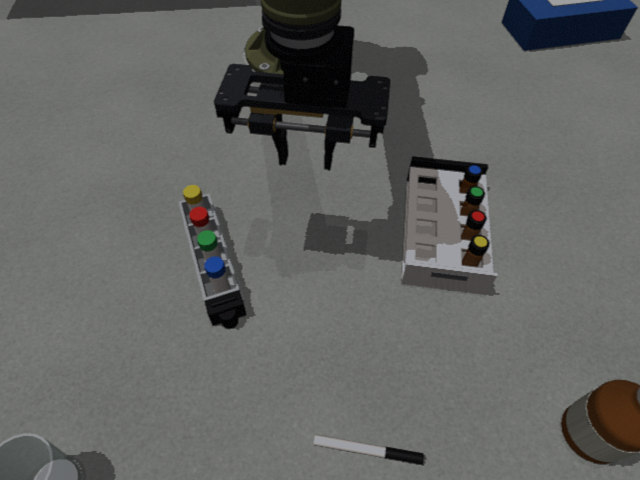

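All four samples stand upright in order from the black head: blue (215,266), green (207,240), red (200,215), yellow (192,193). All four duplicates are in place and the gripper is clear.

```bash
python3 -c "
from plant import sign_off
print(sign_off())"
```

```text
the job is handed in; nothing more can be done
None
```

The job is handed in at about 32 s: the blue, green, red and yellow samples stand upright in the cassette in that order from the black head, and the amber duplicates stayed in the rack; no verdict was returned.

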